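Count to the doorstop's gap and push it home

ROBOT

A 6-joint arm with a two-finger parallel gripper is mounted at the origin on the work surface. World frame = base frame: x ahead of the robot, y to its left, z up, the work surface at z = 0. Lengths are in m, angles in rad, forces in N, time in s.
With the tool pointing down it reaches from about 0.225 to 0.875 m from the base axis. Payload 3.4 kg.
Tool frame: the origin (TCP) lies at the very end of the fingers, on their centre line; the grasp point (between the pads) lies 19 mm behind it (manip.grasp_offset is the distance from the TCP to the grasp point, in m); x points along the fingers, y is the direction in which the jaws open and shut, and the axes are right-handed (so a half turn about x gives the same grasp; the last joint's range is limited). The gripper opens to 85 mm and grips with 20 to 120 N. Pads are 22 mm wide; open, the fingers measure 114 mm over their backs; the gripper's body (76 mm by 85 mm) begins 54 mm behind the grasp point. The pads swing forward as they close: fully open they stand 13 mm farther back than shut.
Start: joints at [1.021, 0.276, 1.505, -0, 1.361, -0.121], TCP at [0.239, 0.523, 0.231] pointing down, gripper open.
Joint ranges: [-2.89, 2.89], [-0.75, 2.08], [0.22, 2.7], [-1.18, 4.32], [0.11, 2.71], [-2.7, 2.7]. Speed limits (rad/s): [2.57, 2.57, 3.14, 3.14, 3.14, 3.14].

INTERFACE

Orientations are given as a unit quaternion [w, x, y, z].
In Python, from rig import manip gives the robot as it stands.
- The arm moves only by the tool step_arm, never from a script. Its argument "increments" is a list of rows, each an object with "grip": the opening, from 0 (shut) to 1 (fully open); "delta_pos": the shift along the world's x, y, z in m, a list of three; "twist": the turn about the world's z in degrees. A call has 1 to 10 rows; each row shifts and turns the commanded pose from where the row before left it; what a row does not reach is not made up. A row lasts 1/12 s, in which the tool goes at most 41.7 mm and 7.16 degrees, less where a joint would pass 70% of its speed; a pose out of reach is approached as far as the arm can. A call with a gripper value outside its range is refused whole. The fingers move at their own pace and stop on an object; "force" is the grip in N (left out, the last holds). Time passes only in rows, so rows that do not move let the fingers close. It gives the time, the measured TCP pose, the force and the opening at its end, in the units of the state.
- manip.get_state(): the state, without advancing time (a new reading comes with each control period).
- manip.get_image(name): name is "scene" or "top"; returns a dict with "img" (400x640x3 uint8, red, green, blue), "fx", "fy", "cx", "cy" (pixels), "D" ([k1, k2, p1, p2, k3] as OpenCV has them; the pictures are not rectified), "rvec" (rotation vector, rad) and "tvec" (3), from world to camera coordinates, as OpenCV has them. Camera axes: x right, y down, z forward; pixel columns grow to the right and rows downward; lengths in m; the calibration is good to about 2 mm. A picture is of the moment at which its call begins. There is no depth.
- manip.sign_off(): hands the job in, once; it reports no verdict.
The state is a dict: "clock": time; "qpos": joint angles; "qd": joint speeds; "effort": joint torques, N m; "position": TCP position; "ee_rot": TCP orientation; "contact_force": force on the tool from outside, world axes, zero at the start; "moment": the same for the moment, N m; "width": finger opening in m.
Only numpy, scipy, OpenCV 4.12 (cv2) and the standard library are available. Lean on these libraries where they do the work, as an engineer would, in place of code of your own. Each camera call takes 0.05 s, during which the arm holds its last target. There are 200 camera calls.

TASK

The doorstop's place is the third gap of the steel rack, counted from the end beside the brass hook plate. Count by running a fingertip along the top of the rack's rail, touching it over the first, second and third gap in turn and no farther; then push the green wedge along the bench, thin end first, into that third gap until it meets the back bar. Push only: do not lift or tip the wedge, and leave the hook plate, glass knob and shoe horn where they are.

Things in the scene. Friction and masses are not known exactly. Their poses are not given: they have to be found in the camera images.
- rack: steel bottle-rack segment, fixed: 7 upright steel plates (4 mm thick, 44 high, 66 front to back) in a row, 54 mm apart, leave 6 gaps 50 mm clear, open at the front, floored by the bench. Origin on the bench at the plates' front edges, mid-row; x points into the gaps, away from the robot; y along the row to the robot's left; z up. Gap centres: y = +135, +81, +27, -27, -81, -135 mm
- back_bar (a point): the middle of the front face of the steel bar that closes all the gaps at the back, 66 mm behind the rack's front edge; the bar is 25 mm high and this point 12 mm above the bench
- wedge: the green silicone doorstop wedge, loose, about 100 g, lying on the bench in front of the rack with its thin end towards the rack: 70 mm long, 38 mm wide, 28 mm high at the thick end, sloping to 8 mm at the thin end. Origin at the centre of its underside; x points to the thin end, z up. Its centre of mass lies about 7 mm behind the origin, towards the thick end.
- wedge_tip (a point): the middle of the wedge's thin end face, 35 mm ahead of the wedge's origin, 4 mm above the underside
- hook_plate: the brass-tone key hook plate, loose, lying flat beside one end of the rack (46 x 66 mm, 5 mm thick, with two hooks rising to 30 mm); origin at the centre of its underside. The end of the rack it lies beside, left or right, is where the count begins.
- door_knob: the glass door knob, loose, standing on its round brass foot beside the other end of the rack: 52 mm across, 55 mm high; origin at the centre of its underside
- shoe_horn: the orange plastic shoe horn, loose, lying on the bench at the robot's right: 175 x 36 mm, 11 mm high; origin near its middle, on the underside, x along it to the wide end
- rail_1: the stretch of the rack's rail above gap 1 counted from the robot's left (34 mm long). The flat steel rail is rigid and fixed on top of all the plates: 12 mm wide (6 to 18 mm behind their front edges), 6 mm thick, 44 mm clear beneath. Origin in the middle of its top face, 50 mm above the bench; axes as the rack's
- rail_2: the stretch of the rack's rail above gap 2 counted from the robot's left (34 mm long). The flat steel rail is rigid and fixed on top of all the plates: 12 mm wide (6 to 18 mm behind their front edges), 6 mm thick, 44 mm clear beneath. Origin in the middle of its top face, 50 mm above the bench; axes as the rack's
- rail_3: the stretch of the rack's rail above gap 3 counted from the robot's left (34 mm long). The flat steel rail is rigid and fixed on top of all the plates: 12 mm wide (6 to 18 mm behind their front edges), 6 mm thick, 44 mm clear beneath. Origin in the middle of its top face, 50 mm above the bench; axes as the rack's
- rail_4: the stretch of the rack's rail above gap 4 counted from the robot's left (34 mm long). The flat steel rail is rigid and fixed on top of all the plates: 12 mm wide (6 to 18 mm behind their front edges), 6 mm thick, 44 mm clear beneath. Origin in the middle of its top face, 50 mm above the bench; axes as the rack's
- rail_5: the stretch of the rack's rail above gap 5 counted from the robot's left (34 mm long). The flat steel rail is rigid and fixed on top of all the plates: 12 mm wide (6 to 18 mm behind their front edges), 6 mm thick, 44 mm clear beneath. Origin in the middle of its top face, 50 mm above the bench; axes as the rack's
- rail_6: the stretch of the rack's rail above gap 6 counted from the robot's left (34 mm long). The flat steel rail is rigid and fixed on top of all the plates: 12 mm wide (6 to 18 mm behind their front edges), 6 mm thick, 44 mm clear beneath. Origin in the middle of its top face, 50 mm above the bench; axes as the rack's
There are look-alikes about, which are no part of the job. There is more than one size of the wedge; the job needs the middle-sized. What is shaped like the hook_plate but red is not meant.

How it is judged:
On the way, in this order (a step that is already met when the one before it is completed fails the run):
1. a fingertip touches the rail over the first gap from the hook plate's end (((y of hook_plate in the frame of rack above 0 m and contact force between the fingers and rail_1 above 0.3 N) or (y of hook_plate in the frame of rack below 0 m and contact force between the fingers and rail_6 above 0.3 N))), for 0.05 s.
2. then the rail over the second gap (((y of hook_plate in the frame of rack above 0 m and contact force between the fingers and rail_2 above 0.3 N) or (y of hook_plate in the frame of rack below 0 m and contact force between the fingers and rail_5 above 0.3 N))), for 0.05 s.
3. then the rail over the third gap (((y of hook_plate in the frame of rack above 0 m and contact force between the fingers and rail_3 above 0.3 N) or (y of hook_plate in the frame of rack below 0 m and contact force between the fingers and rail_4 above 0.3 N))), for 0.05 s.
4. then the wedge is fully in the third gap, thin end first (((y of hook_plate in the frame of rack above 0 m and y of wedge in the frame of rack between 0.015 and 0.039 m) or (y of hook_plate in the frame of rack below 0 m and y of wedge in the frame of rack between -0.039 and -0.015 m)) and x of wedge_tip in the frame of rack above 0.058 m and angle between the x axis of wedge and the x axis of rack, either way round below 0.2 rad and height (world z) of wedge below 0.006 m and angle between wedge's own z axis and vertical below 0.1 rad), for 0.2 s.
At the end, for the whole second after the job is handed in: the wedge lies flat and at rest on the bench in the third gap from the hook plate's end, its thin end within 8 mm of the back bar, pointing into the gap within 0.2 rad and within 12 mm of the gap's middle; hook plate, knob and shoe horn within 20 mm of where they began (all of step 4 and linear speed of wedge below 0.01 m/s and distance of each of hook_plate, door_knob, shoe_horn from where it was at the start of the episode below 0.02 m); the robot touches nothing.
It fails at once if the wedge is lifted off the bench or tipped (height (world z) of wedge above 0.015 m or angle between wedge's own z axis and vertical above 0.4 rad).
It fails at once if a finger touches the rail over a gap beyond the third ((y of hook_plate in the frame of rack above 0 m and (contact force between the fingers and rail_4 above 0.3 N or contact force between the fingers and rail_5 above 0.3 N or contact force between the fingers and rail_6 above 0.3 N)) or (y of hook_plate in the frame of rack below 0 m and (contact force between the fingers and rail_3 above 0.3 N or contact force between the fingers and rail_2 above 0.3 N or contact force between the fingers and rail_1 above 0.3 N))).
It fails at once if a bystander is pushed away, lifted or knocked over (distance of any of hook_plate, door_knob, shoe_horn from where it was at the start of the episode above 0.025 m).
It also fails if it takes over 58 s, if anything falls off the work surface, if the arm or the gripper's body presses on something with over 40 N, if the wrist force passes 120 N, or if a joint passes its speed limit or range.

## Working session

There is one attempt and no reset: what is moved stays moved. The work goes in short steps, Python scripts to look and compute and a tool call to move; the robot and the scene stay as the last step left them, time stands still between calls to the robot, and variables do not carry over. Pictures are saved under pics/ and viewed, about 8 in all and at most 12, crops included, and the job is handed in when it is done.

Besides the shell and the picture viewer there is one more tool, called after "Emit:" as name(argument=value, ...), one argument or row to a line, values as JSON. step_arm: Moves the arm, as the interface text tells. Its arguments: {"type":"object","properties":{"increments":{"type":"array"},"force":{"type":"number"}},"required":["increments"]}

```bash
mkdir -p pics; cat > h.py <<'E'
import numpy as np, cv2
from rig import manip
def get(name, out=None):
    d=manip.get_image(name)
    if out: cv2.imwrite('pics/'+out, cv2.cvtColor(d['img'],cv2.COLOR_RGB2BGR))
    d['K']=np.array([[d['fx'],0,d['cx']],[0,d['fy'],d['cy']],[0,0,1.]]); d['D']=np.array(d['D'],float)
    d['R']=cv2.Rodrigues(np.array(d['rvec'],float))[0]; d['t']=np.array(d['tvec'],float).ravel(); return d
def pix2w(d,uv,z):
    n=cv2.undistortPoints(np.array(uv,float).reshape(-1,1,2),d['K'],d['D']).reshape(-1,2)
    r=np.c_[n,np.ones(len(n))]@d['R']; c=-d['R'].T@d['t']
    return c+r*((z-c[2])/r[:,2])[:,None]
def w2pix(d,P):
    return cv2.projectPoints(np.array(P,float).reshape(-1,1,3),np.array(d['rvec'],float),d['t'],d['K'],d['D'])[0].reshape(-1,2)
E
python3 - <<'E'
from h import *
for n in('top','scene'):
    d=get(n,n+'0.png'); print(n,(-d['R'].T@d['t']).round(3))
print(manip.get_state())
E
```

```text
top [ 0.522 -0.037  0.901]
scene [ 0.869 -0.516  0.664]
{'clock': 0.1, 'qpos': array([ 1.02101246e+00,  2.76540668e-01,  1.50596517e+00, -1.11479825e-05,
        1.36068306e+00, -1.21019318e-01]), 'qd': array([-0.00047174, -0.00048116, -0.00419839, -0.00039799, -0.00036624,
        0.00047604]), 'effort': array([ 3.81599375e-04, -4.17700267e+01, -2.46404493e+01, -7.56565601e-05,
        5.92142125e-03, -1.00438919e-05]), 'position': array([0.23884042, 0.52256225, 0.23053759]), 'ee_rot': array([ 0.69073753,  0.14989761,  0.69110176, -0.15096597]), 'contact_force': array([-0.4477866 , -0.60789082,  0.38547802]), 'moment': array([ 0.0204508 , -0.00282134,  0.01369308]), 'width': 0.08547114958501249}
```

View pics/top0.png

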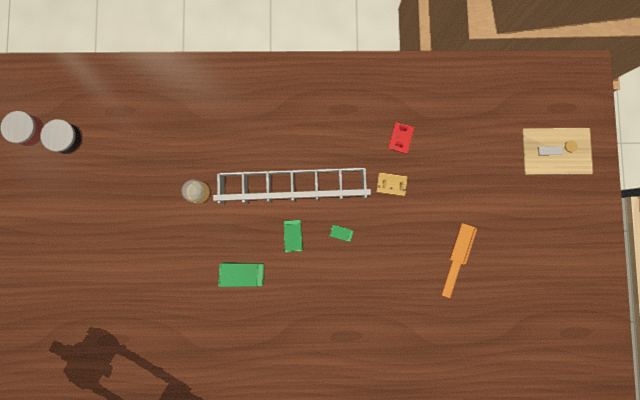

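View pics/scene0.png

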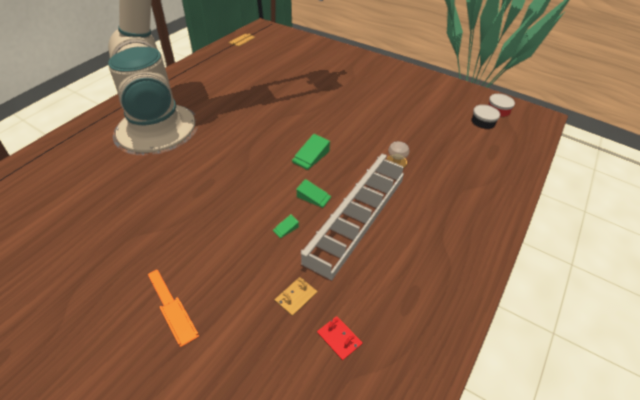

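The top view has +x up and +y to the left. The brass plate is at (392,184), at the rack's right end, and the knob is at (195,191), at the left. So the count runs rail_6, rail_5, rail_4. The middle-sized wedge is at (293,236) and the target gap is near (304,185). I'll measure these more closely.

```bash
python3 - <<'E'
from h import *
d=get('top'); im=cv2.cvtColor(d['img'],cv2.COLOR_RGB2BGR)
c=cv2.resize(im[155:255,205:405],None,fx=4,fy=4,interpolation=cv2.INTER_CUBIC); cv2.imwrite('pics/crop1.png',c)
hsv=cv2.cvtColor(im,cv2.COLOR_BGR2HSV)
m=cv2.inRange(hsv,(45,100,50),(80,255,255))
n,l,s,ce=cv2.connectedComponentsWithStats(m)
for i in range(1,n):
    if s[i,4]>60:
        cs=cv2.findContours((l==i).astype('u1'),0,1)[0][0]; b=cv2.boxPoints(cv2.minAreaRect(cs))
        print(s[i],b.round(1).tolist()); print(pix2w(d,b,0.014).round(4).tolist())
g=cv2.inRange(hsv,(0,0,90),(180,60,255)); g[:150]=0;g[215:]=0;g[:,:210]=0;g[:,375:]=0
ys,xs=np.nonzero(g); print(xs.min(),xs.max(),ys.min(),ys.max())
E
```

```text
[284 220  19  32 534] [[282.79998779296875, 220.5], [300.1000061035156, 219.3000030517578], [302.20001220703125, 250.3000030517578], [284.79998779296875, 251.39999389648438]]
[[0.543, 0.0428, 0.014], [0.5452, 0.0034, 0.014], [0.4753, -0.0008, 0.014], [0.4732, 0.0383, 0.014]]
[329 225  24  17 255] [[328.79998779296875, 235.5], [332.1000061035156, 224.0], [352.70001220703125, 229.89999389648438], [349.5, 241.39999389648438]]
[[0.5078, -0.0616, 0.014], [0.5338, -0.0693, 0.014], [0.5199, -0.116, 0.014], [0.494, -0.1082, 0.014]]
[ 219  262   45   25 1035] [[219.0, 262.0], [263.0, 262.0], [263.0, 286.0], [219.0, 286.0]]
[[0.4512, 0.1861, 0.014], [0.4501, 0.0874, 0.014], [0.3968, 0.0873, 0.014], [0.398, 0.1855, 0.014]]
213 370 168 203
```

View pics/crop1.png

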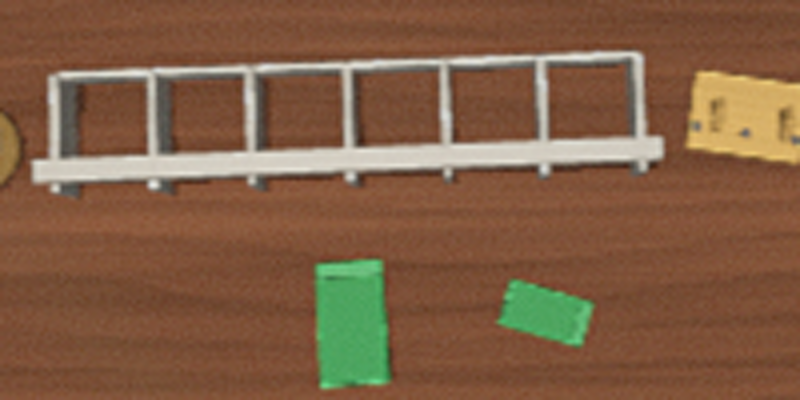

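```bash
cat >> h.py <<'E'
from scipy.optimize import minimize
def pose(p,P):
    c,s=np.cos(p[2]),np.sin(p[2]); P=np.array(P,float)
    return np.c_[p[0]+c*P[:,0]-s*P[:,1],p[1]+s*P[:,0]+c*P[:,1],P[:,2]]
WV=[(a,b,z) for a,h in((-.035,.028),(.035,.008)) for b in(-.019,.019) for z in(0,h)]
def sil(d,P):
    m=np.zeros((1600,2560),'u1'); q=((w2pix(d,P)+.5)*4-.5)
    cv2.fillConvexPoly(m,cv2.convexHull(q.round().astype('i4')),1)
    return cv2.resize(m.astype('f4'),(640,400),interpolation=cv2.INTER_AREA)
def green(d,p0):
    m=cv2.inRange(cv2.cvtColor(d['img'],cv2.COLOR_RGB2HSV),(45,80,30),(80,255,255))
    n,l,s,c=cv2.connectedComponentsWithStats(m); c=c[1:].copy(); c[s[1:,4]<60]=1e6
    i=1+np.argmin(np.linalg.norm(c-w2pix(d,[[p0[0],p0[1],.01]])[0],axis=1)); return (l==i).astype('f4')
def wedge(ds,p0,flip=False):
    ms=[green(d,p0) for d in ds]
    f=lambda p:sum(np.abs(sil(d,pose(p,WV))-m).sum()/m.sum() for d,m in zip(ds,ms))
    r=minimize(f,p0,method='Nelder-Mead',options=dict(initial_simplex=np.array([p0]*4)+np.r_[np.zeros((1,3)),np.diag([.006,.006,.08])]))
    return r.x,r.fun
E
python3 - <<'E'
from h import *
t=get('top'); s=get('scene')
for p0 in((.508,.021,.06),(.508,.021,.06+np.pi)):
    for ds in([t],[s],[t,s]): print(wedge(ds,np.array(p0)))
u=lambda x,y:(205+(x+.5)/4-.5,155+(y+.5)/4-.5)
L,R=pix2w(t,[u(32.5,171.5),u(663,148.5)],.05)
print(L,R,np.linalg.norm(R-L))
yaw=np.arctan2(*( (L-R)[[0,1]]*[-1,1])); mid=(L+R)/2
o=mid[:2]-.012*np.array([np.cos(yaw),np.sin(yaw)]); print('rack',o,yaw)
rk=[*o,yaw]
k=.164
for d,nm,(x0,y0,x1,y1) in((t,'t',(205,155,405,255)),(s,'s',(240,130,440,290))):
    im=cv2.resize(cv2.cvtColor(d['img'],cv2.COLOR_RGB2BGR)[y0:y1,x0:x1],None,fx=3.5,fy=3.5,interpolation=cv2.INTER_CUBIC)
    def ln(P,col,cl=True):
        q=((w2pix(d,P)-[x0,y0]+.5)*3.5-.5).round().astype('i4'); cv2.polylines(im,[q],cl,col,1)
    ln(pose(rk,[(.006,-k,.05),(.018,-k,.05),(.018,k,.05),(.006,k,.05)]),(0,0,255))
    for i in range(7):
        y=-.162+.054*i; ln(pose(rk,[(0,y,.0),(0,y,.044),(.066,y,.044)]),(255,0,0),False)
    ln(pose(rk,[(.066,-k,.025),(.066,k,.025)]),(0,255,255))
    cv2.imwrite(f'pics/ov_{nm}.png',im); print(im.shape)
a=cv2.imread('pics/ov_t.png'); b=cv2.imread('pics/ov_s.png'); b=b[:240+0] if 0 else b
cv2.imwrite('pics/ov.png',cv2.resize(np.vstack([a,b]),None,fx=.66,fy=.66) if 0 else np.vstack([a[:250],b[40:390]]))
E
```

```text
(array([0.50939332, 0.02088434, 0.05961422]), np.float64(0.04570895433425903))
(array([0.50790355, 0.02353627, 0.07842593]), np.float64(0.11300738155841827))
(array([0.50990945, 0.02150076, 0.06436593]), np.float64(0.19278550148010254))
(array([0.50877665, 0.02102193, 3.18527041]), np.float64(0.04710821062326431))
(array([0.50506396, 0.02436254, 3.19323951]), np.float64(0.24238929152488708))
(array([0.50766837, 0.02120445, 3.17822129]), np.float64(0.37559205293655396))
[0.59378722 0.19221879 0.05      ] [ 0.60334808 -0.15308457  0.05      ] 0.3454356967901322
rack [0.58657225 0.01923498] 0.027681203422799144
(350, 700, 3)
(560, 700, 3)
```

View pics/ov.png

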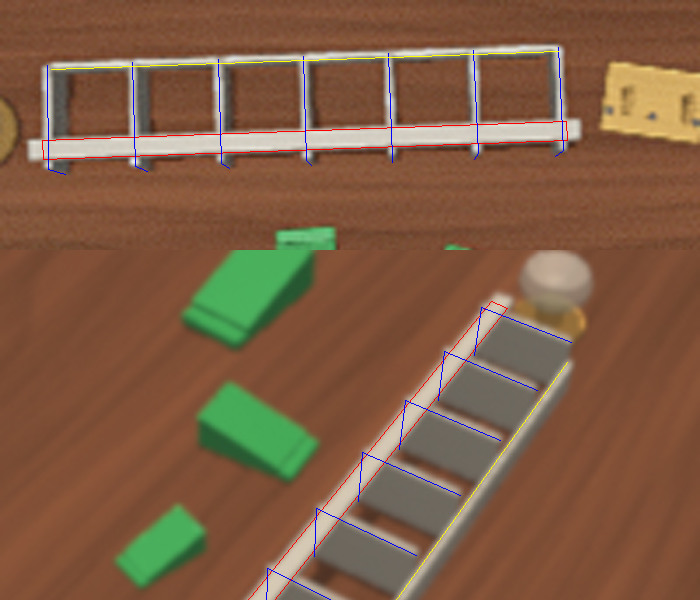

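The rack model overlays well on both views: the plates and back bar line up within about a pixel. The wedge's thin end does face the rack (the flipped fit is clearly worse). In the rack frame the wedge is at x≈-77, y≈+4 mm, and the target is y=-27. I'll go above rail_6 with the fingers shut.

Emit:
step_arm(
  increments=[
    {"grip": 0,"delta_pos": [0.018,-0.032,-0.005],"twist": 2.6},
    {"grip": 0,"delta_pos": [0.018,-0.032,-0.005],"twist": 2.6},
    {"grip": 0,"delta_pos": [0.018,-0.032,-0.005],"twist": 2.6},
    {"grip": 0,"delta_pos": [0.018,-0.032,-0.005],"twist": 2.6},
    {"grip": 0,"delta_pos": [0.018,-0.032,-0.005],"twist": 2.6},
    {"grip": 0,"delta_pos": [0.018,-0.032,-0.005],"twist": 2.6},
    {"grip": 0,"delta_pos": [0.018,-0.032,-0.005],"twist": 2.6},
    {"grip": 0,"delta_pos": [0.018,-0.032,-0.005],"twist": 2.6},
    {"grip": 0,"delta_pos": [0.018,-0.032,-0.005],"twist": 2.6},
    {"grip": 0,"delta_pos": [0.018,-0.032,-0.005],"twist": 2.6},
  ],
)

```text
clock: 1.08
position: [0.4196, 0.2013, 0.1813]
ee_rot: [0.707, -0.01, 0.707, 0.01]
contact_force: [0.7, -0.2, 0.2]
width: 0.0001
```

Emit:
step_arm(
  increments=[
    {"grip": 0,"delta_pos": [0.018,-0.032,-0.006]},
    {"grip": 0,"delta_pos": [0.018,-0.032,-0.006]},
    {"grip": 0,"delta_pos": [0.018,-0.032,-0.006]},
    {"grip": 0,"delta_pos": [0.018,-0.032,-0.006]},
    {"grip": 0,"delta_pos": [0.018,-0.032,-0.006]},
    {"grip": 0,"delta_pos": [0.018,-0.032,-0.006]},
    {"grip": 0,"delta_pos": [0.018,-0.032,-0.006]},
    {"grip": 0,"delta_pos": [0.018,-0.032,-0.006]},
    {"grip": 0,"delta_pos": [0.018,-0.032,-0.006]},
    {"grip": 0,"delta_pos": [0,0,0]},
  ],
)

```text
schema error: expected keys grip, delta_pos, twist
```

Emit:
step_arm(
  increments=[
    {"grip": 0,"delta_pos": [0.02,-0.035,-0.008],"twist": 0},
    {"grip": 0,"delta_pos": [0.02,-0.035,-0.008],"twist": 0},
    {"grip": 0,"delta_pos": [0.02,-0.035,-0.008],"twist": 0},
    {"grip": 0,"delta_pos": [0.02,-0.035,-0.008],"twist": 0},
    {"grip": 0,"delta_pos": [0.02,-0.035,-0.008],"twist": 0},
    {"grip": 0,"delta_pos": [0.02,-0.035,-0.008],"twist": 0},
    {"grip": 0,"delta_pos": [0.02,-0.035,-0.008],"twist": 0},
    {"grip": 0,"delta_pos": [0.02,-0.035,-0.008],"twist": 0},
    {"grip": 0,"delta_pos": [0.023,-0.037,-0.008],"twist": 0},
    {"grip": 0,"delta_pos": [0,0,0],"twist": 0},
  ],
)

```text
clock: 1.92
position: [0.6048, -0.119, 0.108]
ee_rot: [0.708, -0.009, 0.706, 0.006]
contact_force: [1.0, 0.0, 0.4]
width: -0.0
```

```bash
python3 - <<'E'
from h import *
t=get('top'); s=get('scene')
a=cv2.resize(t['img'][130:270,260:420],(640,560),interpolation=cv2.INTER_CUBIC)[:,:400] if 0 else cv2.resize(t['img'][130:230,290:430],None,fx=2.8,fy=2.8)
b=cv2.resize(s['img'][170:330,230:370],None,fx=2.8,fy=2.8)
h=max(len(a),len(b)); a=np.pad(a,((0,h-len(a)),(0,0),(0,0)));b=np.pad(b,((0,h-len(b)),(0,0),(0,0)))
cv2.imwrite('pics/p5.png',np.hstack([a,b])[:,:,::-1])
st=manip.get_state(); print(st['position'],st['contact_force'])
print((w2pix(s,[st['position']])-[230,170])*2.8)
E
```

```text
[ 0.60086898 -0.11327918  0.10871768] [-0.73514154  0.12310974  0.44304135]
[[234.73707905 141.42215282]]
```

View pics/p5.png

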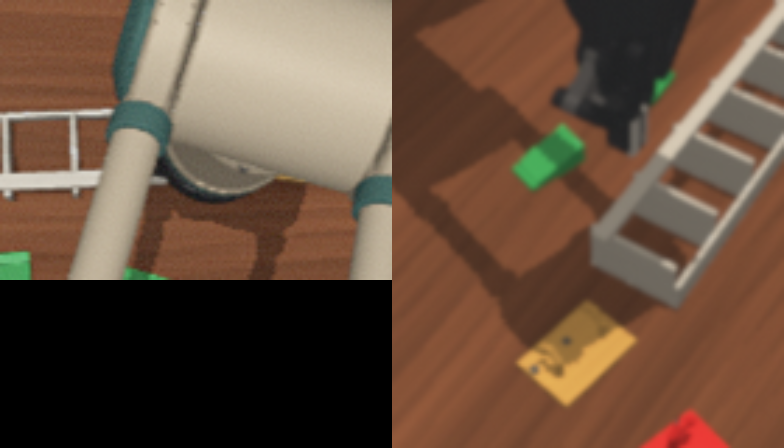

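The shut fingertip appears at about (632,150) in the right crop, within a few pixels of its projected spot (627,141). It's above the rail near gap 6. Descending.

Emit:
step_arm(
  increments=[
    {"grip": 0,"delta_pos": [0.001,-0.002,-0.02],"twist": 0},
    {"grip": 0,"delta_pos": [0,0,-0.02],"twist": 0},
    {"grip": 0,"delta_pos": [0,0,-0.011],"twist": 0},
    {"grip": 0,"delta_pos": [0,0,0],"twist": 0},
    {"grip": 0,"delta_pos": [0,0,-0.002],"twist": 0},
    {"grip": 0,"delta_pos": [0,0,-0.002],"twist": 0},
    {"grip": 0,"delta_pos": [0,0,-0.002],"twist": 0},
    {"grip": 0,"delta_pos": [0,0,-0.001],"twist": 0},
    {"grip": 0,"delta_pos": [0,0,0],"twist": 0},
  ],
)

```text
clock: 2.77
position: [0.6019, -0.1138, 0.0523]
ee_rot: [0.707, -0.009, 0.707, 0.009]
contact_force: [-0.1, -0.0, -0.3]
width: 0.0002
```

Emit:
step_arm(
  increments=[
    {"grip": 0,"delta_pos": [0,0,-0.001],"twist": 0},
    {"grip": 0,"delta_pos": [0,0,-0.001],"twist": 0},
    {"grip": 0,"delta_pos": [0,0,-0.001],"twist": 0},
    {"grip": 0,"delta_pos": [0,0,0],"twist": 0},
  ],
)

```text
clock: 3.1
position: [0.602, -0.1139, 0.0501]
ee_rot: [0.707, -0.009, 0.707, 0.009]
contact_force: [-2.1, 0.3, 6.8]
width: -0.0001
```

Contact at 6.8 N. I'll hold briefly, lift, then do the second gap.

Emit:
step_arm(
  increments=[
    {"grip": 0,"delta_pos": [0,0,0],"twist": 0},
    {"grip": 0,"delta_pos": [0,0,0.015],"twist": 0},
    {"grip": 0,"delta_pos": [-0.001,0.027,0],"twist": 0},
    {"grip": 0,"delta_pos": [0,0.026,0],"twist": 0},
    {"grip": 0,"delta_pos": [0,0,0],"twist": 0},
    {"grip": 0,"delta_pos": [0,0,-0.01],"twist": 0},
    {"grip": 0,"delta_pos": [0,0,-0.003],"twist": 0},
    {"grip": 0,"delta_pos": [0,0,-0.002],"twist": 0},
    {"grip": 0,"delta_pos": [0,0,0],"twist": 0},
    {"grip": 0,"delta_pos": [0,0,0],"twist": 0},
  ],
)

```text
clock: 3.93
position: [0.6004, -0.0609, 0.05]
ee_rot: [0.707, -0.008, 0.707, 0.009]
contact_force: [-3.1, 4.2, 12.9]
width: -0.0004
```

Emit:
step_arm(
  increments=[
    {"grip": 0,"delta_pos": [0,0,0],"twist": 0},
    {"grip": 0,"delta_pos": [0,0,0.015],"twist": 0},
    {"grip": 0,"delta_pos": [-0.001,0.027,0],"twist": 0},
    {"grip": 0,"delta_pos": [0,0.026,0],"twist": 0},
    {"grip": 0,"delta_pos": [0,0,0],"twist": 0},
    {"grip": 0,"delta_pos": [0,0,-0.01],"twist": 0},
    {"grip": 0,"delta_pos": [0,0,-0.003],"twist": 0},
    {"grip": 0,"delta_pos": [0,0,-0.002],"twist": 0},
    {"grip": 0,"delta_pos": [0,0,0],"twist": 0},
    {"grip": 0,"delta_pos": [0,0,0],"twist": 0},
  ],
)

```text
clock: 4.77
position: [0.5994, -0.0086, 0.05]
ee_rot: [0.707, -0.008, 0.707, 0.008]
contact_force: [-3.6, 2.3, 14.2]
width: -0.0
```

All three touches read clearly: 6.8, 12.9 and 14.2 N. Next I go to the wedge's left side and push it sideways.

Emit:
step_arm(
  increments=[
    {"grip": 0,"delta_pos": [0,0,0.03],"twist": 0},
    {"grip": 0,"delta_pos": [0,0,0.022],"twist": 0},
    {"grip": 0,"delta_pos": [-0.024,0.021,0],"twist": 0},
    {"grip": 0,"delta_pos": [-0.024,0.021,0],"twist": 0},
    {"grip": 0,"delta_pos": [-0.024,0.021,0],"twist": 0},
    {"grip": 0,"delta_pos": [-0.024,0.021,0],"twist": 0},
    {"grip": 0,"delta_pos": [0,0,-0.03],"twist": 0},
    {"grip": 0,"delta_pos": [0,0,-0.03],"twist": 0},
    {"grip": 0,"delta_pos": [0,0,-0.025],"twist": 0},
    {"grip": 0,"delta_pos": [0,0,0],"twist": 0},
  ],
)

```text
clock: 5.6
position: [0.4995, 0.075, 0.0111]
ee_rot: [0.703, -0.009, 0.711, 0.008]
contact_force: [-1.1, -0.3, -0.2]
width: 0.0
```

```bash
python3 - <<'E'
from h import *
s=get('scene'); st=manip.get_state(); print(st['position'],st['contact_force'])
b=cv2.resize(s['img'][90:270,250:430],None,fx=3.2,fy=3.2,interpolation=cv2.INTER_CUBIC)
cv2.imwrite('pics/p6.png',b[:,:,::-1]); print((w2pix(s,[st['position']])-[250,90])*3.2)
E
```

```text
[0.50118804 0.07504251 0.01312696] [ 0.48199472 -0.19791344 -0.00687169]
[[234.91539312 284.29234671]]
```

View pics/p6.png

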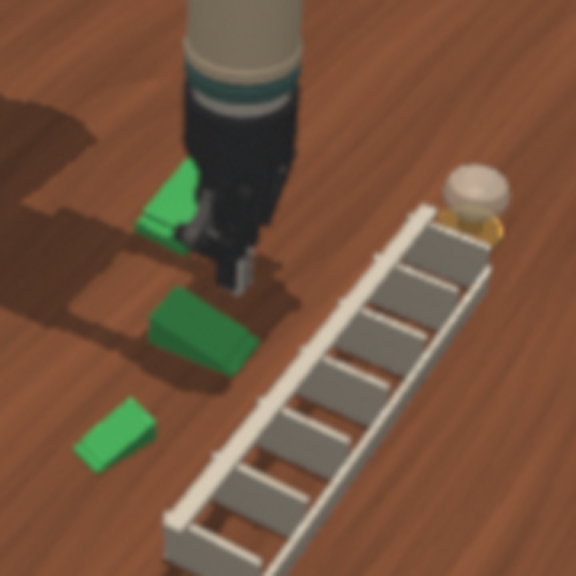

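The fingertips are at about (235,285), beside the wedge's left flank and clear of everything else. Pushing right (-y).

Emit:
step_arm(
  increments=[
    {"grip": 0,"delta_pos": [0.002,-0.008,-0.002],"twist": 0},
    {"grip": 0,"delta_pos": [0,-0.006,0],"twist": 0},
    {"grip": 0,"delta_pos": [0,-0.005,0],"twist": 0},
    {"grip": 0,"delta_pos": [0,-0.005,0],"twist": 0},
    {"grip": 0,"delta_pos": [0,-0.004,0],"twist": 0},
    {"grip": 0,"delta_pos": [0,-0.004,0],"twist": 0},
    {"grip": 0,"delta_pos": [0,-0.004,0],"twist": 0},
    {"grip": 0,"delta_pos": [0,-0.004,0],"twist": 0},
    {"grip": 0,"delta_pos": [0,0,0],"twist": 0},
  ],
)

```text
clock: 6.4
position: [0.5057, 0.0355, 0.0139]
ee_rot: [0.707, -0.009, 0.707, 0.009]
contact_force: [-0.4, 0.7, -0.5]
width: 0.0001
```

```bash
cat > m.py <<'E'
from h import *
import sys
s=get('scene'); st=manip.get_state(); print(st['position'].round(4),st['contact_force'].round(1))
p=np.array([float(v) for v in sys.argv[1:4]]); x,f=wedge([s],p)
o=np.array([.5866,.0192]); a=.0277; c,q=np.cos(a),np.sin(a); e=x[:2]-o
print('world',x.round(4),f.round(3),'rack mm',(1e3*np.array([c*e[0]+q*e[1],-q*e[0]+c*e[1]])).round(1),'dyaw',round(x[2]-a,3))
E
python3 m.py .508 .010 .05
```

```text
[0.5057 0.0358 0.0138] [ 1.2 -0.2 -0.4]
world [0.5078 0.0097 0.0149] 0.099 rack mm [-79.1  -7.3] dyaw -0.013
```

Emit:
step_arm(
  increments=[
    {"grip": 0,"delta_pos": [0,0.004,0],"twist": 0},
    {"grip": 0,"delta_pos": [-0.007,0,0],"twist": 0},
    {"grip": 0,"delta_pos": [0,-0.004,0],"twist": 0},
    {"grip": 0,"delta_pos": [0,-0.004,0],"twist": 0},
    {"grip": 0,"delta_pos": [0,-0.004,0],"twist": 0},
    {"grip": 0,"delta_pos": [0,-0.004,0],"twist": 0},
    {"grip": 0,"delta_pos": [0,-0.003,0],"twist": 0},
    {"grip": 0,"delta_pos": [0,0,0],"twist": 0},
  ],
)

```text
clock: 7.12
position: [0.4989, 0.0203, 0.0138]
ee_rot: [0.707, -0.009, 0.707, 0.008]
contact_force: [0.8, 0.5, -0.5]
width: 0.0001
```

```bash
python3 m.py .508 -.004 .02
```

```text
[0.4989 0.0206 0.0138] [ 0.4 -0.1 -0.2]
world [ 0.5107 -0.0073  0.2224] 0.087 rack mm [-76.6 -24.3] dyaw 0.195
```

Emit:
step_arm(
  increments=[
    {"grip": 0,"delta_pos": [0,0.015,0],"twist": 0},
    {"grip": 0,"delta_pos": [0,0,0.03],"twist": 0},
    {"grip": 0,"delta_pos": [0,0,0.035],"twist": 0},
    {"grip": 0,"delta_pos": [-0.03,-0.01,0],"twist": 0},
    {"grip": 0,"delta_pos": [-0.04,-0.01,0],"twist": 0},
    {"grip": 0,"delta_pos": [-0.04,-0.01,0],"twist": 0},
    {"grip": 0,"delta_pos": [0,0,0],"twist": 0},
  ],
)

```text
clock: 7.75
position: [0.3772, 0.0068, 0.0772]
ee_rot: [0.702, -0.008, 0.712, 0.009]
contact_force: [-2.1, 0.8, 0.2]
width: -0.0001
```

```bash
python3 m.py .508 -.006 .15; python3 - <<'E'
from h import *
s=get('scene'); t=get('top')
for ds in([t],[t,s]): print(wedge(ds,np.array([.51,-.007,.15])))
a=cv2.resize(t['img'][150:275,240:380],None,fx=2.8,fy=2.8);b=cv2.resize(s['img'][145:270,270:410],None,fx=2.8,fy=2.8)
cv2.imwrite('pics/p7.png',np.hstack([a,b])[:,:,::-1])
E
```

```text
[0.3829 0.0064 0.0781] [ 0.6 -0.2  0.7]
world [ 0.5109 -0.0074  0.2118] 0.1 rack mm [-76.4 -24.5] dyaw 0.184
(array([ 0.51224802, -0.00999165,  0.20398187]), np.float64(0.046992480754852295))
(array([ 0.51206843, -0.00937381,  0.20282727]), np.float64(0.19873622059822083))
```

View pics/p7.png

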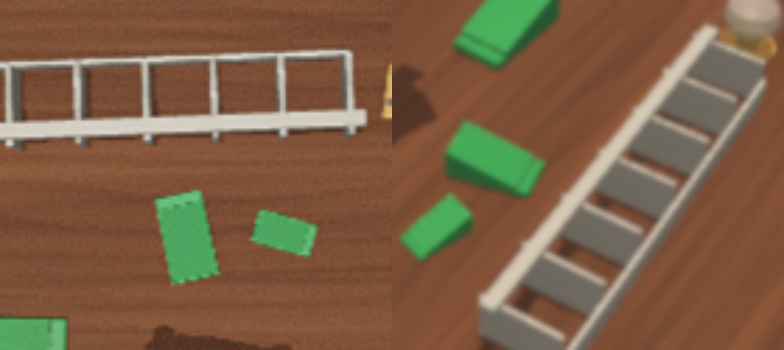

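From the top view, the wedge is at rack (-75,-27) mm, so it's centred on the gap, but it's yawed +0.18 rad. I'll open the fingers a little to get a wide flat pusher and push from behind. The left rear corner meets it first, which squares the wedge up.

Emit:
step_arm(
  increments=[
    {"grip": 0.22,"delta_pos": [0.028,-0.009,0],"twist": 0},
    {"grip": 0.22,"delta_pos": [0.028,-0.009,0],"twist": 0},
    {"grip": 0.22,"delta_pos": [0,0,-0.03],"twist": 0},
    {"grip": 0.22,"delta_pos": [0,0,-0.03],"twist": 0},
    {"grip": 0.22,"delta_pos": [0,0,-0.006],"twist": 0},
    {"grip": 0.22,"delta_pos": [0,0,0],"twist": 0},
  ],
)

```text
clock: 8.4
position: [0.4443, -0.0115, 0.011]
ee_rot: [0.705, -0.009, 0.709, 0.009]
contact_force: [-0.5, -0.4, -0.3]
width: 0.0187
```

Emit:
step_arm(
  increments=[
    {"grip": 0.22,"delta_pos": [0.006,0,0],"twist": 0},
    {"grip": 0.22,"delta_pos": [0.006,0,0],"twist": 0},
    {"grip": 0.22,"delta_pos": [0.006,0,0],"twist": 0},
    {"grip": 0.22,"delta_pos": [0.005,0,0],"twist": 0},
    {"grip": 0.22,"delta_pos": [0.005,0,0],"twist": 0},
    {"grip": 0.22,"delta_pos": [0.005,0,0],"twist": 0},
    {"grip": 0.22,"delta_pos": [0.005,0.001,0],"twist": 0},
    {"grip": 0.22,"delta_pos": [0.004,0,0],"twist": 0},
    {"grip": 0.22,"delta_pos": [0,0,0],"twist": 0},
  ],
)

```text
clock: 9.15
position: [0.4882, -0.0109, 0.0129]
ee_rot: [0.708, -0.009, 0.706, 0.009]
contact_force: [0.9, -0.3, 0.2]
width: 0.0188
```

```bash
python3 m.py .525 -.009 .07;python3 - <<'E'
from h import *
s=get('scene'); t=get('top')
a=cv2.resize(t['img'][150:275,240:380],None,fx=2.8,fy=2.8);b=cv2.resize(s['img'][145:270,270:410],None,fx=2.8,fy=2.8)
cv2.imwrite('pics/p8.png',np.hstack([a,b])[:,:,::-1]); print(manip.get_state()['width'])
E
```

```text
[ 0.4875 -0.0109  0.0128] [-0.5 -0.3 -0. ]
world [ 0.5324 -0.0122  0.054 ] 0.096 rack mm [-55.  -29.9] dyaw 0.026
0.018706064820921506
```

View pics/p8.png

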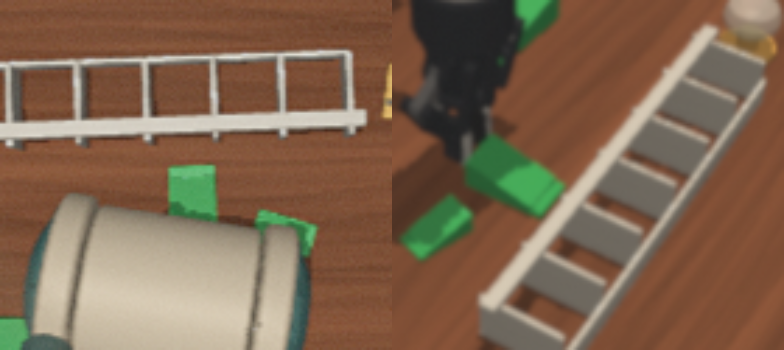

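The wedge is square now (dyaw≈0.02), but once corrected for the scene-only bias it's about 5–6 mm too far right. I'll straddle it with the fingers open, centred on the gap line, and narrow to 40 mm. That's wider than the wedge's 38 mm, so it nudges the wedge sideways without gripping.

Emit:
step_arm(
  increments=[
    {"grip": 0.22,"delta_pos": [-0.015,0,0],"twist": 0},
    {"grip": 0.78,"delta_pos": [0,0,0.035],"twist": 0},
    {"grip": 0.78,"delta_pos": [0,0,0.035],"twist": 0},
    {"grip": 0.78,"delta_pos": [0.028,0.001,0],"twist": 0},
    {"grip": 0.78,"delta_pos": [0.028,0.001,0],"twist": 0},
    {"grip": 0.78,"delta_pos": [0,0,0],"twist": 0},
    {"grip": 0.78,"delta_pos": [0,0,0],"twist": 0},
  ],
)

```text
clock: 9.88
position: [0.5287, -0.0089, 0.0829]
ee_rot: [0.707, -0.009, 0.707, 0.009]
contact_force: [-0.6, 0.2, -0.7]
width: 0.0666
```

Emit:
step_arm(
  increments=[
    {"grip": 0.78,"delta_pos": [0,0,0],"twist": 0},
  ],
)

```text
clock: 9.97
position: [0.5263, -0.0087, 0.0822]
ee_rot: [0.706, -0.009, 0.708, 0.009]
contact_force: [-0.6, 0.2, -0.3]
width: 0.0667
```

Emit:
step_arm(
  increments=[
    {"grip": 0.78,"delta_pos": [0.001,-0.001,-0.025],"twist": 0},
    {"grip": 0.78,"delta_pos": [0,0,-0.025],"twist": 0},
    {"grip": 0.78,"delta_pos": [0,0,-0.022],"twist": 0},
    {"grip": 0.78,"delta_pos": [0,0,0],"twist": 0},
  ],
)

```text
clock: 10.3
position: [0.5235, -0.0092, 0.0069]
ee_rot: [0.703, -0.008, 0.711, 0.009]
contact_force: [-0.6, -0.2, -0.7]
width: 0.0666
```

Emit:
step_arm(
  increments=[
    {"grip": 0.7,"delta_pos": [0,0,0],"twist": 0},
    {"grip": 0.62,"delta_pos": [0,0,0],"twist": 0},
    {"grip": 0.56,"delta_pos": [0,0,0],"twist": 0},
    {"grip": 0.51,"delta_pos": [0,0,0],"twist": 0},
    {"grip": 0.48,"delta_pos": [0,0,0],"twist": 0},
    {"grip": 0.48,"delta_pos": [0,0,0],"twist": 0},
  ],
)

```text
clock: 10.8
position: [0.5294, -0.0101, 0.0117]
ee_rot: [0.708, -0.009, 0.706, 0.009]
contact_force: [0.3, 0.2, 1.1]
width: 0.0412
```

```bash
python3 m.py .532 -.009 .05;python3 - <<'E'
from h import *
s=get('scene'); t=get('top')
b=cv2.resize(s['img'][145:270,270:410],None,fx=4,fy=4)
cv2.imwrite('pics/p9.png',b[:,:,::-1]); print(manip.get_state()['width'])
E
```

```text
[ 0.5293 -0.01    0.0115] [ 0.3 -0.8  0.2]
world [ 0.5418 -0.011  -0.0055] 0.939 rack mm [-45.6 -28.9] dyaw -0.033
0.04100431266299802
```

View pics/p9.png

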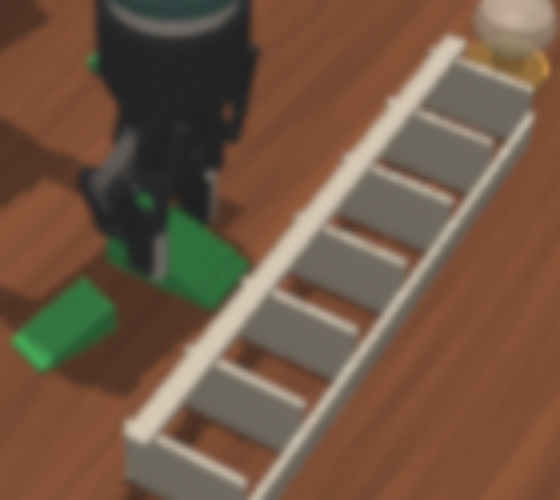

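The wedge now sits between the pads (41 mm opening), centred near rack y≈-27.6. I'll open, lift clear, go behind it and measure.

Emit:
step_arm(
  increments=[
    {"grip": 0.56,"delta_pos": [0,0,0],"twist": 0},
    {"grip": 0.62,"delta_pos": [0,0,0],"twist": 0},
    {"grip": 0.62,"delta_pos": [0,0,0.035],"twist": 0},
    {"grip": 0.62,"delta_pos": [0,0,0.035],"twist": 0},
    {"grip": 0.4,"delta_pos": [-0.035,0,0],"twist": 0},
    {"grip": 0.22,"delta_pos": [-0.035,0,0],"twist": 0},
    {"grip": 0.22,"delta_pos": [-0.04,0,0],"twist": 0},
    {"grip": 0.22,"delta_pos": [-0.03,0,0],"twist": 0},
    {"grip": 0.22,"delta_pos": [0,0,0],"twist": 0},
  ],
)

```text
clock: 11.7
position: [0.3795, -0.0083, 0.0797]
ee_rot: [0.703, -0.008, 0.711, 0.01]
contact_force: [-0.4, 1.3, -1.2]
width: 0.0187
```

```bash
python3 m.py .532 -.009 .05;python3 - <<'E'
from h import *
t=get('top'); print(wedge([t],np.array([.532,-.009,.04])))
a=cv2.resize(t['img'][150:275,240:380],None,fx=4,fy=4); cv2.imwrite('pics/p10.png',a[:,:,::-1])
E
```

```text
[ 0.3844 -0.0091  0.0804] [ 0.3 -0.2  0.1]
world [ 0.5341 -0.0104  0.0432] 0.098 rack mm [-53.3 -28.1] dyaw 0.016
(array([ 0.53500363, -0.0129146 ,  0.03174039]), np.float64(0.04025423899292946))
```

View pics/p10.png

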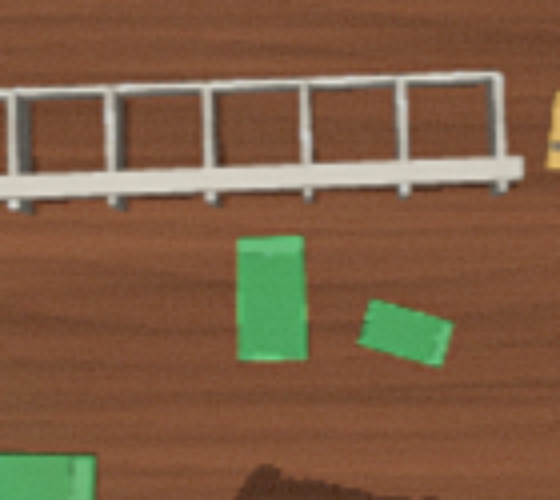

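The top view now puts the wedge square but at rack y≈-31, so only about 2 mm of clearance on the right. I'll do one more small centring nudge (3–4 mm left) with the same straddle.

Emit:
step_arm(
  increments=[
    {"grip": 0.78,"delta_pos": [0.03,0.003,0],"twist": 0},
    {"grip": 0.78,"delta_pos": [0.04,0,0],"twist": 0},
    {"grip": 0.78,"delta_pos": [0.04,0,0],"twist": 0},
    {"grip": 0.78,"delta_pos": [0.038,0,0],"twist": 0},
    {"grip": 0.78,"delta_pos": [0,0,0],"twist": 0},
    {"grip": 0.78,"delta_pos": [0,0,0],"twist": 0},
    {"grip": 0.78,"delta_pos": [0,0,-0.025],"twist": 0},
    {"grip": 0.78,"delta_pos": [0,0,-0.025],"twist": 0},
    {"grip": 0.78,"delta_pos": [0,0,-0.02],"twist": 0},
    {"grip": 0.78,"delta_pos": [0,0,0],"twist": 0},
  ],
)

```text
clock: 12.63
position: [0.5328, -0.0063, 0.0072]
ee_rot: [0.704, -0.008, 0.71, 0.009]
contact_force: [-0.5, 0.6, -0.3]
width: 0.0663
```

Emit:
step_arm(
  increments=[
    {"grip": 0.7,"delta_pos": [0,0,0],"twist": 0},
    {"grip": 0.62,"delta_pos": [0,0,0],"twist": 0},
    {"grip": 0.56,"delta_pos": [0,0,0],"twist": 0},
    {"grip": 0.51,"delta_pos": [0,0,0],"twist": 0},
    {"grip": 0.48,"delta_pos": [0,0,0],"twist": 0},
    {"grip": 0.48,"delta_pos": [0,0,0],"twist": 0},
  ],
)

```text
clock: 13.13
position: [0.5375, -0.0071, 0.0117]
ee_rot: [0.708, -0.009, 0.706, 0.009]
contact_force: [0.5, -0.9, 0.5]
width: 0.041
```

Emit:
step_arm(
  increments=[
    {"grip": 0.56,"delta_pos": [0,0,0],"twist": 0},
    {"grip": 0.62,"delta_pos": [0,0,0],"twist": 0},
    {"grip": 0.62,"delta_pos": [0,0,0.035],"twist": 0},
    {"grip": 0.62,"delta_pos": [0,0,0.035],"twist": 0},
    {"grip": 0.4,"delta_pos": [-0.035,0,0],"twist": 0},
    {"grip": 0.22,"delta_pos": [-0.035,0,0],"twist": 0},
    {"grip": 0.22,"delta_pos": [-0.04,0,0],"twist": 0},
    {"grip": 0.22,"delta_pos": [-0.03,0,0],"twist": 0},
    {"grip": 0.22,"delta_pos": [0,0,0],"twist": 0},
  ],
)

```text
clock: 13.88
position: [0.3875, -0.0053, 0.0797]
ee_rot: [0.703, -0.008, 0.711, 0.01]
contact_force: [-1.2, -0.4, -0.4]
width: 0.0187
```

```bash
python3 m.py .532 -.009 .05;python3 - <<'E'
from h import *
t=get('top'); print(wedge([t],np.array([.532,-.009,.04])))
E
```

```text
[ 0.3924 -0.0061  0.0805] [ 0.2 -1.1  0.7]
world [ 0.5321 -0.0076  0.0379] 0.102 rack mm [-55.2 -25.3] dyaw 0.01
(array([ 0.53467492, -0.01075795,  0.04161586]), np.float64(0.04415887966752052))
```

The two cameras give rack y≈-28.5 and -25.3, so it's centred, with yaw within 0.015. Now the push from behind.

Emit:
step_arm(
  increments=[
    {"grip": 0.22,"delta_pos": [0.04,-0.004,0],"twist": 0},
    {"grip": 0.22,"delta_pos": [0.04,0,0],"twist": 0},
    {"grip": 0.22,"delta_pos": [0,0,0],"twist": 0},
    {"grip": 0.22,"delta_pos": [0,0,-0.03],"twist": 0},
    {"grip": 0.22,"delta_pos": [0,0,-0.03],"twist": 0},
    {"grip": 0.22,"delta_pos": [0,0,-0.008],"twist": 0},
    {"grip": 0.22,"delta_pos": [0,0,0],"twist": 0},
  ],
)

```text
clock: 14.57
position: [0.476, -0.0106, 0.0107]
ee_rot: [0.705, -0.009, 0.709, 0.009]
contact_force: [-0.9, -0.3, 0.0]
width: 0.0189
```

Emit:
step_arm(
  increments=[
    {"grip": 0.22,"delta_pos": [0.006,0,0],"twist": 0},
    {"grip": 0.22,"delta_pos": [0.006,0,0],"twist": 0},
    {"grip": 0.22,"delta_pos": [0.006,0.001,0],"twist": 0},
    {"grip": 0.22,"delta_pos": [0.006,0,0],"twist": 0},
    {"grip": 0.22,"delta_pos": [0.006,0,0],"twist": 0},
    {"grip": 0.22,"delta_pos": [0.006,0,0],"twist": 0},
    {"grip": 0.22,"delta_pos": [0.006,0.001,0],"twist": 0},
    {"grip": 0.22,"delta_pos": [0.006,0,0],"twist": 0},
    {"grip": 0.22,"delta_pos": [0,0,0],"twist": 0},
  ],
)

```text
clock: 15.32
position: [0.5269, -0.009, 0.013]
ee_rot: [0.708, -0.009, 0.706, 0.009]
contact_force: [-0.3, -0.0, 0.1]
width: 0.0191
```

```bash
python3 m.py .56 -.008 .04;python3 - <<'E'
from h import *
s=get('scene'); t=get('top')
a=cv2.resize(t['img'][150:275,240:380],None,fx=2.8,fy=2.8);b=cv2.resize(s['img'][145:270,270:410],None,fx=2.8,fy=2.8)
cv2.imwrite('pics/p11.png',np.hstack([a,b])[:,:,::-1])
E
```

```text
[ 0.5259 -0.0089  0.0128] [ 0.  -0.9  0. ]
world [ 0.5605 -0.0055  0.0557] 0.914 rack mm [-26.8 -24. ] dyaw 0.028
```

View pics/p11.png

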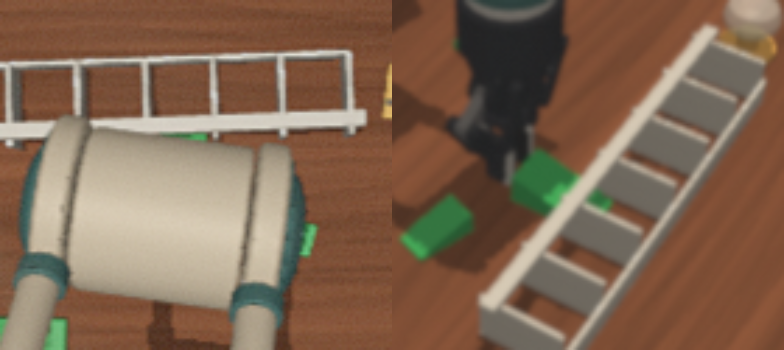

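The thin end has entered the third gap from the plate end: its right edge is at column 206, and the plates are at 147 and 215 in the top crop. Continuing to the back bar.

Emit:
step_arm(
  increments=[
    {"grip": 0.22,"delta_pos": [0.006,0,0],"twist": 0},
    {"grip": 0.22,"delta_pos": [0.006,0.001,0],"twist": 0},
    {"grip": 0.22,"delta_pos": [0.006,0,0],"twist": 0},
    {"grip": 0.22,"delta_pos": [0.006,0,0],"twist": 0},
    {"grip": 0.22,"delta_pos": [0.006,0,0],"twist": 0},
    {"grip": 0.22,"delta_pos": [0.004,0,0],"twist": 0},
    {"grip": 0.22,"delta_pos": [0.003,0,0],"twist": 0},
    {"grip": 0.22,"delta_pos": [0.002,0,0],"twist": 0},
    {"grip": 0.22,"delta_pos": [0,0,0],"twist": 0},
  ],
)

```text
clock: 16.22
position: [0.5643, -0.0079, 0.0128]
ee_rot: [0.707, -0.009, 0.707, 0.009]
contact_force: [0.3, 0.4, -0.1]
width: 0.019
```

Emit:
step_arm(
  increments=[
    {"grip": 0.22,"delta_pos": [0.002,0,0],"twist": 0},
    {"grip": 0.22,"delta_pos": [0.002,0,0],"twist": 0},
    {"grip": 0.22,"delta_pos": [0.001,0,0],"twist": 0},
    {"grip": 0.22,"delta_pos": [0.001,0,0],"twist": 0},
    {"grip": 0.22,"delta_pos": [0,0,0],"twist": 0},
  ],
)

```text
clock: 16.63
position: [0.5699, -0.0078, 0.0128]
ee_rot: [0.707, -0.009, 0.707, 0.009]
contact_force: [0.3, -0.1, -0.4]
width: 0.0185
```

Emit:
step_arm(
  increments=[
    {"grip": 0.22,"delta_pos": [0.001,0,0],"twist": 0},
    {"grip": 0.22,"delta_pos": [0.001,0,0],"twist": 0},
    {"grip": 0.22,"delta_pos": [0.001,0,0],"twist": 0},
    {"grip": 0.22,"delta_pos": [0,0,0],"twist": 0},
  ],
)

```text
clock: 16.97
position: [0.5726, -0.0078, 0.0128]
ee_rot: [0.707, -0.009, 0.707, 0.009]
contact_force: [-0.8, -0.3, 0.3]
width: 0.0188
```

Emit:
step_arm(
  increments=[
    {"grip": 0.22,"delta_pos": [0.001,0,0],"twist": 0},
    {"grip": 0.22,"delta_pos": [0.001,0,0],"twist": 0},
    {"grip": 0.22,"delta_pos": [0,0,0],"twist": 0},
  ],
)

```text
clock: 17.22
position: [0.5727, -0.0078, 0.0126]
ee_rot: [0.706, -0.009, 0.709, 0.009]
contact_force: [-5.2, -1.1, 3.0]
width: 0.0188
```

It stopped at x=0.5727 with 5 N pushing back, so the wedge has met the bar, right where predicted (0.572). I'll back off straight and check.

Emit:
step_arm(
  increments=[
    {"grip": 0.22,"delta_pos": [-0.01,0,0],"twist": 0},
    {"grip": 0.22,"delta_pos": [-0.02,0,0],"twist": 0},
    {"grip": 0.22,"delta_pos": [-0.03,0,0.02],"twist": 0},
    {"grip": 0.22,"delta_pos": [-0.03,0,0.035],"twist": 0},
    {"grip": 0.22,"delta_pos": [-0.04,0,0.01],"twist": 0},
    {"grip": 0.22,"delta_pos": [-0.04,0,0.01],"twist": 0},
    {"grip": 0.22,"delta_pos": [-0.03,0,0],"twist": 0},
    {"grip": 0.22,"delta_pos": [0,0,0],"twist": 0},
    {"grip": 0.22,"delta_pos": [0,0,0],"twist": 0},
  ],
)

```text
clock: 17.97
position: [0.3765, -0.0077, 0.0848]
ee_rot: [0.708, -0.009, 0.706, 0.009]
contact_force: [-0.1, 0.4, -0.7]
width: 0.0186
```

```bash
python3 - <<'E'
from h import *
s=get('scene'); t=get('top')
a=cv2.resize(t['img'][140:265,200:430],None,fx=3.4,fy=3.4)[:300];b=cv2.resize(s['img'][100:340,150:420],None,fx=1.25,fy=1.25)
# where the seated model would project
P=pose((.5866+.031+.027*.0277,.0192+.031*.0277-.027,.0277),WV)
for d in(t,s): print(np.abs(sil(d,P)*(1-green(d,(.61,-.009)))).sum().round(0))
q=((w2pix(t,P[[1,3,7,5]])-[200,140])*3.4).round().astype('i4'); a=a.copy(); cv2.polylines(a,[q],True,(255,0,255),1)
w=782; c=np.zeros((600,w,3),'u1'); c[:300,:a.shape[1]]=a[:,:w]; c[300:,:b.shape[1]]=b[:300]
z=cv2.resize(s['img'][160:245,300:400],None,fx=3.5,fy=3.5)[:297]; c[300:300+len(z),400:400+z.shape[1]]=z
cv2.imwrite('pics/p12.png',c[:,:,::-1])
# bystander shift vs first pictures
for n,d in(('top',t),('scene',s)):
    o=cv2.imread(f'pics/{n}0.png')[:,:,::-1]
    for nm,lo,hi in(('horn',(8,180,120),(17,255,255)),('brass',(18,80,90),(28,255,255))):
        r=[]
        for i in(o,d['img']):
            m=cv2.inRange(cv2.cvtColor(np.ascontiguousarray(i),cv2.COLOR_RGB2HSV),lo,hi); k,l,st,ce=cv2.connectedComponentsWithStats(m)
            r.append([(ce[j].round(1).tolist(),int(st[j,4])) for j in range(1,k) if 120<st[j,4]<3000])
        print(n,nm,r)
print(manip.get_state()['position'],manip.get_state()['contact_force'])
E
```

```text
439.0
517.0
top horn [[], []]
top brass [[([557.7, 150.8], 2826), ([391.5, 183.7], 554)], [([557.7, 150.9], 2819), ([391.4, 183.7], 552)]]
scene horn [[([173.4, 311.6], 1428)], [([173.4, 311.7], 1429)]]
scene brass [[([297.6, 297.0], 448)], [([297.6, 297.0], 448)]]
[ 0.3794922  -0.00815328  0.08497008] [ 0.95348302 -0.51813646  0.2666346 ]
```

View pics/p12.png

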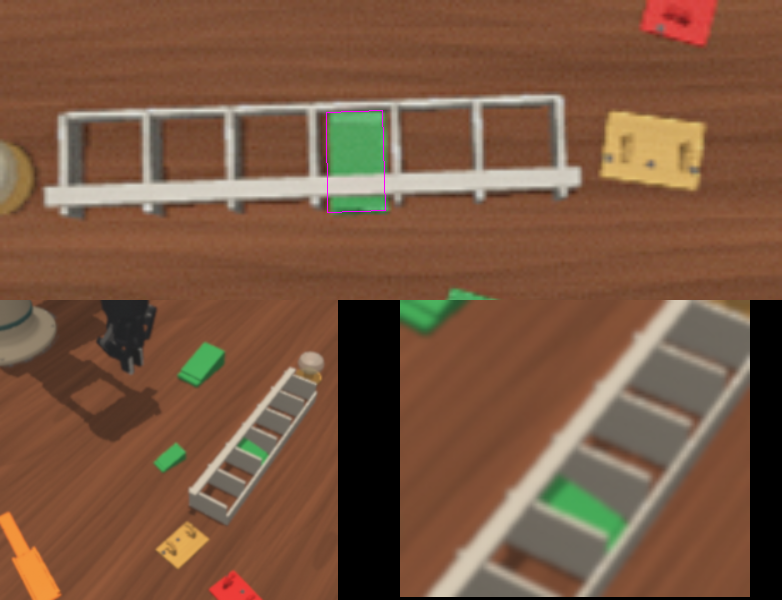

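The wedge matches the outline predicted for the fully seated position (columns 328–385, rows 112–211 in the top crop). It lies in the third gap from the brass plate, with its thin end at the bar. The hook plate and shoe horn haven't moved, and the robot is clear, so I'm handing in.

```bash
python3 -c "
from rig import manip
print(manip.sign_off())"
```

```text
the job is handed in; nothing more can be done
None
```

The middle-sized green wedge is in the third gap from the brass hook plate's end, thin end against the back bar. I've handed the job in; no verdict was reported.

**Count:** The plate lies at the rack's right end. I touched the rail over gaps 1, 2 and 3 from there (rail_6, rail_5, rail_4) at 6.8, 12.9 and 14.2 N, and no farther.

**Push:** I pushed the wedge sideways into line, which turned it about 0.18 rad. I squared it from behind, centred it twice between open fingers without gripping, and pushed it in. It stopped with 5 N of resistance where the bar was expected.

**Last checks:**
- **Fit:** By eye in the top view, the wedge matches its predicted seated outline, flat and close to the gap's middle. I got no final pose from a fit, because the rail splits the wedge in the picture. The numeric outline check I ran was no use for the same reason.
- **Bystanders:** The hook plate is within 0.1 pixel of its start in both views, and the shoe horn likewise in the scene view. The colour filter missed the horn in the top view. The knob I checked only by eye, and it looked unmoved.
- **Camera disagreement:** The two cameras differed by about 3 mm on the wedge's sideways position before the final push (28.5 against 25.3 mm right of the rack's middle, for a target of 27).
- **Time and clearance:** The clock was about 18 s of the 58 s allowed, and the robot was touching nothing at hand-in.

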